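# Refit the hatch cover of a bench gas dryer and hold it down on its new gasket

### The arm

A 6-joint arm with a two-finger parallel gripper is mounted at the origin on a cart in front of the work surface, level with it; the furniture and walls round the work are solid. World frame = base frame: x ahead of the robot, y to its left, z up, the work surface at z = 0. Lengths are in mm, angles in rad, forces in N, time in s.
With the tool pointing down it reaches from about 275 to 750 mm from the base axis. Payload 10.2 kg.
Tool frame: the origin (TCP) lies on the centre line of the jaws, within the pads' length; the fingertips stand 17 mm ahead of it and the grasp point (between the pads) lies 2 mm behind it (ctrl.tip_extent is the distance from the TCP to the fingertips, in mm); z points along the fingers, y is the line along which they close (so a half turn about z gives the same grasp; the last joint's range is limited). The gripper opens to 85 mm and grips with 20 to 120 N. Pads are 22 mm wide; open, the fingers measure 114 mm over their backs; the gripper's body (76 mm by 85 mm) begins 54 mm behind the grasp point. The pads swing forward as they close: fully open they stand 13 mm farther back than shut.
Start: joints at [-1.481, 0.313, 1.498, -0, 1.331, -0.223], TCP at [161.542, -499.535, 248.294] pointing down, gripper open.
Joint ranges: [-2.94, 2.94], [-0.97, 2.17], [0.19, 2.56], [-1.23, 4.37], [0.02, 3.11], [-2.88, 2.88]. Speed limits (rad/s): [2.39, 2.39, 3.01, 3.14, 3.14, 3.14].

### API

Orientations are given as a unit quaternion [w, x, y, z].
In Python, from rig import sensors, capture, ctrl, cut_out, place_of gives the robot as it stands.
- The arm moves only by the shell command python3 -m jog 'ROWS' [FORCE]. ROWS is JSON, a list of rows, each a list of 3 entries, a list of its own where there are three numbers: the shift along the world's x, y, z in mm, then the turn, a rotation vector about the world's x, y, z in degrees, then the closure, from 0 (fully open) to 1 (shut). A call has exactly 8 rows; each row is the pose to reach, as a shift and turn from the pose commanded when the call began; what a row does not reach only later rows make up. A row lasts 1/12 s, in which the tool goes at most 41.7 mm and 7.16 degrees, less where a joint would pass 70% of its speed; a pose out of reach is approached as far as the arm can. A call with a gripper value outside its range is refused whole. The fingers move at their own pace and stop on an object; FORCE is the grip in N (left out, the last holds). Time passes only in rows, so rows that repeat a pose let the fingers close, or fill a call up. It gives the time, the measured TCP pose, the force and the opening at its end, in the units of the state.
- sensors.sense(): the state, without advancing time (a new reading comes with each control period).
- capture(name): name is "side" or "top" or "wrist"; returns a dict with "color" (400x640x3 uint8, blue, green, red), "z_map" (400x640 float32, mm along the optical axis (not along the pixel's ray), 0 where there is no reading), "camera_matrix" (3x3 intrinsics, pixels), "k1" (the pictures are not rectified: a ray, as slopes to the right and down, at radius r is drawn at 1 + k1 r^2 times it, then the intrinsics apply), "R" (3x3) and "t" (3): a world point X has camera coordinates R X + t. Camera axes: x right, y down, z forward; pixel columns grow to the right and rows downward; lengths in mm; the calibration is good to about 2 mm. A picture is of the moment at which its call begins.
- ctrl.finish_job(): hands the job in, once; it reports no verdict.
Trained networks look in a picture, given as the dict that the camera call returned (one of the last four; its "shot" number tells which), for a name from the list of things; names that differ only in an ending like _2 or _b are one class to them, and where a whole thing is asked for, a point or a joint stands for the part that bears it (a point fixed in the world has none). Each returns a list of dicts, best first, with "p" (0 to 1); they miss things now and then, are a little off and sometimes report something else, mostly with a low value. They report only what shows in the picture. A call takes as long as a camera call.
- cut_out(picture, query): "region" (400x640 bool, what is visible of it) and "box" ([left, top, right, bottom] in pixels, round what is visible of it).
- place_of(picture, query): "centre" ([row, column] in pixels: a listed point, or the origin of a listed thing).
The state is a dict: "time_s": time; "joints": joint angles; "dq": joint speeds; "tau": joint torques, N m; "eef_pos": TCP position; "ee_rot": TCP orientation; "force": force on the tool from outside, world axes, zero at the start; "wrist_torque": the same for the moment, N m; "grip_width": opening from 0.0 (shut) to 1.0 (fully open).
Only numpy, scipy, OpenCV 4.12 (cv2) and the standard library are available. Lean on these libraries where they do the work, as an engineer would, in place of code of your own. Each camera call takes 0.05 s, during which the arm holds its last target. There are 200 camera calls.

### The job

The desiccant in the gas dryer has been renewed: take its loose cover by the wing of the quarter-turn fastener, set it over the raised frame of the hatch and turn the fastener until its tongue lines up with the slot in the frame, so that the cover drops onto the gasket. Then press the cover down firmly, with about 15 N, so that the new gasket beds in, and finish holding it pressed like that: do not lock the fastener and do not let go. Leave the glassware and bottles standing where they are.

Things in the scene. Friction and masses are not known exactly. Their poses are not given: they have to be found in the camera images.
- dryer: gas dryer: blue-grey housing fixed to the table, 150 (its x) x 180 (y) mm, deck 70 mm above the table, gauge and lamps on the front (-x). Origin: middle of its underside, z up. On the deck a raised light grey metal frame, 90 (x) x 120 (y) mm outside, 27 mm high; in it a black rubber gasket, top 32 mm above the deck. With the cover fully home on the metal the cover's origin is 73 mm above the table
- frame (a point): point on the middle axis of frame and slot, level with the top of the free gasket, 102 mm above the table; axes as the dryer's. Across the opening runs a steel bridge along x, its top 90 mm above the table, 4 mm thick; its slot is 34 mm long along x, 15 mm wide. Tongue across the slot: it rests on the bridge and the cover's origin is 86 mm above the table; tongue in the slot: cover drops to 77 mm
- cover: loose blue-grey cover, a pan 100 (its x) x 130 (y) x 27 mm, 0.33 kg, lying lip down on the table. Origin: centre of the lip's lower edge, z up. Inside the lip 94 x 124 mm (2 mm clear of the frame all round), underside of the top plate 24 mm above the origin. Goes on with its long side along the frame's, either way round. Red marks on top lie along its x
- wing (a point): centre of the fastener's black wing on its turning axis in the middle of the cover, 42 mm above the cover's origin. Wing: bar 40 long, 10 thick, standing from 2 to 28 mm above the cover's top. x: along the wing, z up. Under the cover a steel tongue, 28 long, 7 thick, lies along the same x, its lower side 4 mm above the cover's origin
- fastener (a joint): angle of the fastener in the cover, rad: 0 with wing and tongue along the cover's x (in line with the red marks, and with the slot when the cover is on the frame); positive anticlockwise from above; range -1.75 to 1.75; stiff (0.1 N m), stays where left, so the cover turns with a held wing until the frame holds it; starts well away from 0. The tongue passes the slot within about 0.2 rad of 0
- gasket (a joint): compression of the gasket in m: 0 free, about 0.001 under the cover's weight, 0.005 when the cover meets the metal of the frame; springy, 3 N per mm
- bottle: blue-capped bottle with pink liquid, 105 mm across, 227 mm tall, back left; origin at its foot; leave alone
- flask: small conical flask with pink liquid, 65 mm across, 86 mm tall, at the back; origin at its foot; leave alone
- beaker: empty glass beaker, 80 mm across, 97 mm tall, at the back; origin at its foot; leave alone
- wash: white wash bottle with red top, 92 mm across, 204 mm tall, back right; origin at its foot; leave alone
- vial: black-capped sample vial, 24 mm across, 60 mm tall, in the middle of the table between dryer and cover; origin at its foot; leave alone

How it is judged (in metres and radians):
On the way, in this order (a step that is already met when the one before it is completed fails the run):
1. the cover is set over the raised frame, lip down around it (horizontal distance between cover and frame below 0.006 m and angle between the y axis of cover and the y axis of dryer, either way round below 0.1 rad and angle between cover's own z axis and vertical below 0.05 rad and z of cover in the frame of dryer below 0.094 m), for 0.02 s.
2. the tongue is in line and through the slot: the cover is down on the gasket (horizontal distance between cover and frame below 0.006 m and angle between the y axis of cover and the y axis of dryer, either way round below 0.1 rad and angle between cover's own z axis and vertical below 0.05 rad and z of cover in the frame of dryer below 0.08 m and angle between the x axis of wing and the x axis of dryer, either way round below 0.4 rad), for 0.05 s.
At the end, for the whole second after the job is handed in: The gripper still bears on the cover or wing (over 3 N); the cover is at rest over the frame (6 mm, square within 0.1 rad, level within 0.05 rad), the fastener in line with the slot (0.4 rad), the gasket held compressed more than 3.2 mm of its 5 mm (horizontal distance between cover and frame below 0.006 m and angle between the y axis of cover and the y axis of dryer, either way round below 0.1 rad and angle between cover's own z axis and vertical below 0.05 rad and value of joint gasket above 0.0032 m and z of cover in the frame of dryer below 0.0752 m and angle between the x axis of wing and the x axis of dryer, either way round below 0.4 rad and contact force between the fingers and cover above 3 N and linear speed of cover below 0.02 m/s); the arm keeps its last pose, push and grip.
It fails at once if a bottle, glass or vial is pushed more than 30 mm or tipped (distance of any of bottle, flask, beaker, wash, vial from where it was at the start of the episode above 0.03 m or angle between any of bottle, flask, beaker, wash, vial's own z axis and vertical above 0.5 rad).
It fails at once if the cover is rammed down on the dryer with more than 70 N (contact force between cover and dryer above 70 N).
It also fails if it takes over 45 s, if anything falls off the work surface, if the arm or the gripper's body presses on something with over 40 N, if the wrist force passes 120 N, or if a joint passes its speed limit or range.

## Working session

There is one attempt and no reset: what is moved stays moved. The work goes in short steps, Python scripts to look and compute and a shell command to move; the robot and the scene stay as the last step left them, time stands still between calls to the robot, and variables do not carry over. Pictures are saved under pics/ and viewed, on a budget of 10 in all, crops included, one or two more only if the job needs it, and the job is handed in when it is done.

```bash
ls; mkdir -p pics
cat > h.py <<'E'
import numpy as np, cv2
from rig import sensors, capture, ctrl, cut_out, place_of
def ray(p,rc):
    K=p["camera_matrix"];v=np.array([(rc[1]-K[0,2])/K[0,0],(rc[0]-K[1,2])/K[1,1]]);s=v.copy()
    for _ in range(20): s=v/(1+p["k1"]*(s@s))
    return np.array([s[0],s[1],1.])
def atz(p,rc,z):
    d=p["R"].T@ray(p,rc);c=-p["R"].T@p["t"];return c+d*(z-c[2])/d[2]
def cloud(p,mask):
    r,c=np.nonzero(mask&(p["z_map"]>0));K=p["camera_matrix"]
    v=np.stack([(c-K[0,2])/K[0,0],(r-K[1,2])/K[1,1]],1);s=v.copy()
    for _ in range(20): s=v/(1+p["k1"]*(s**2).sum(1,keepdims=True))
    z=p["z_map"][r,c][:,None]
    return (np.hstack([s,np.ones_like(z)])*z-p["t"])@p["R"]
E
python3 - <<'E'
from h import *
print(sensors.sense())
for n in("top","side"):
    p=capture(n);cv2.imwrite(f"pics/{n}0.png",p["color"])
    print(n,-p["R"].T@p["t"])
    for q,z in(("dryer",0),("frame",102),("cover",0),("wing",42),("vial",0),("bottle",0),("flask",0),("beaker",0),("wash",0)):
        try:
            for d in place_of(p,q)[:2]: print(q,round(d["p"],2),np.round(d["centre"],1),atz(p,d["centre"],z).round(1))
        except Exception as e: print(q,e)
    for q,lo,hi in(("cover",22,30),("wing",48,62),("dryer",62,76),("dryer",94,108)):
        m=cut_out(p,q)
        if not m: print(q,'none');continue
        P=cloud(p,m[0]["region"]);P=P[(P[:,2]>lo)&(P[:,2]<hi)]
        if len(P)>20: print("rect",q,m[0]["p"],m[0]["box"],len(P),P[:,2].mean().round(1),cv2.minAreaRect(P[:,:2].astype(np.float32)))
E
```

```text
pics
{'time_s': 0.0, 'joints': array([-1.48141293e+00,  3.13461102e-01,  1.49843827e+00, -5.25842062e-07,
        1.33100075e+00, -2.23379150e-01]), 'dq': array([-2.37676536e-03,  1.07901065e-03,  7.08417059e-04, -1.19092917e-03,
        1.86747157e-04,  2.03879089e-05]), 'tau': array([-1.52388252e-04, -4.12274837e+01, -2.59740651e+01, -1.97266386e-04,
        4.25568302e-03, -3.76480671e-05]), 'eef_pos': array([ 161.51352602, -499.29050919,  247.7289363 ]), 'ee_rot': array([-6.52283917e-04,  9.87797126e-01,  1.55744694e-01,  4.35112121e-05]), 'force': array([-0.2011763 , -0.30730784,  0.51318916]), 'wrist_torque': array([ 0.03976409, -0.04284261, -0.02118184]), 'grip_width': 1.002399618407192}
top [ 354.2655731    45.91560244 1311.85791235]
dryer 0.67 [216.3 413.9] [ 484.4 -204.2    0. ]
dryer 0.43 [153.8 294.3] [658.3 126.4   0. ]
frame 0.75 [209.2 417.3] [ 492.4 -193.9  102. ]
cover 0.82 [210.5 281.4] [499.  159.7   0. ]
wing 0.58 [207.8 280.6] [501.5 158.3  42. ]
vial 0.58 [216.1 353. ] [484.4 -36.6   0. ]
bottle 0.97 [153.6 211.1] [658.3 360.2   0. ]
flask 0.83 [148.9 255.1] [67
[... 1053 characters left out ...]
4 [325.9 227.6] [652.9 358.9   0. ]
wash 0.59 [190.3 300.7] [ 668.6 -214.8    0. ]
rect cover 0.6 [298.4, 240.7, 372.4, 290.2] 1335 27.9 ((499.4541015625, 160.73867797851562), (133.44712829589844, 101.85603332519531), 67.01634979248047)
rect wing 0.73 [325.6, 241.9, 344.4, 263.5] 103 53.1 ((498.9645080566406, 161.9353790283203), (38.81108093261719, 11.029315948486328), 26.60185432434082)
rect dryer 0.6 [284.2, 122.3, 317.6, 197.2] 147 69.1 ((731.05615234375, -343.2076416015625), (83.67488098144531, 402.386962890625), 26.263751983642578)
rect dryer 0.6 [284.2, 122.3, 317.6, 197.2] 146 100.8 ((731.7100830078125, -356.91448974609375), (86.95535278320312, 423.43182373046875), 24.801834106445312)
```

Run:
```python
from h import *
a=cv2.imread("pics/top0.png");b=cv2.imread("pics/side0.png")
c1=cv2.resize(a[170:250,240:460],(770,280),interpolation=2);c2=cv2.resize(b[110:300,220:460],(378,300),interpolation=2)
o=np.zeros((590,780,3),np.uint8);o[:280,:770]=c1;o[285:585,:378]=c2;o[285:535,380:780]=cv2.resize(a,(400,250))
cv2.imwrite("pics/v1.png",o)
p=capture("top");m=np.zeros((400,640),bool);m[180:240,248:312]=1
P=cloud(p,m);P=P[(P[:,2]>38)&(P[:,2]<70)];print(len(P),P.mean(0),cv2.minAreaRect(P[:,:2].astype(np.float32)))
w,v=np.linalg.eigh(np.cov(P[:,:2].T));print(np.degrees(np.arctan(v[1,1]/v[0,1])),w)
```

```text
59 [499.37739403 160.79894616  53.62055644] ((499.8798828125, 161.24021911621094), (39.2515983581543, 9.674110412597656), 23.025297164916992)
23.29782681639374 [  8.27174508 139.79085096]
```

View pics/v1.png

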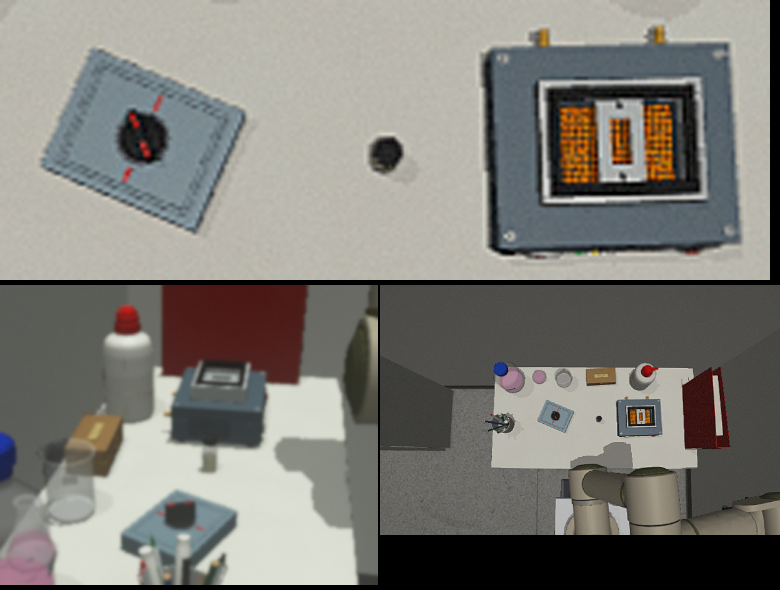

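```bash
python3 -m jog '[[[18,36,0],[0,0,0],0],[[36,72,0],[0,0,0],0],[[54,108,0],[0,0,0],0],[[72,144,0],[0,0,0],0],[[90,180,0],[0,0,0],0],[[108,216,0],[0,0,0],0],[[126,252,0],[0,0,0],0],[[144,288,0],[0,0,0],0]]' 40
python3 -m jog '[[[18,36,0],[0,0,0],0],[[36,72,0],[0,0,2],0],[[54,108,0],[0,0,4],0],[[72,144,0],[0,0,6],0],[[90,180,0],[0,0,6],0],[[108,216,0],[0,0,6],0],[[126,252,0],[0,0,6],0],[[144,288,0],[0,0,6],0]]'
python3 -m jog '[[[18,30,-20],[0,0,0],0],[[36,60,-40],[0,0,0],0],[[50,84,-60],[0,0,0],0],[[50,84,-80],[0,0,0],0],[[50,84,-80],[0,0,0],0],[[50,84,-80],[0,0,0],0],[[50,84,-80],[0,0,0],0],[[50,84,-80],[0,0,0],0]]'
python3 - <<'E'
from h import *
print(ctrl.tip_extent,sensors.sense())
p=capture("wrist");cv2.imwrite("pics/w1.png",p["color"])
print(-p["R"].T@p["t"])
for q,z in(("cover",0),("wing",42),("wing",56)):
    for d in place_of(p,q)[:2]: print(q,round(d["p"],2),np.round(d["centre"],1),atz(p,d["centre"],z).round(1))
for q,lo,hi in(("cover",22,32),("cover",45,65),("wing",45,65)):
    m=cut_out(p,q)
    if m:
        P=cloud(p,m[0]["region"]);P=P[(P[:,2]>lo)&(P[:,2]<hi)]
        if len(P)>20: print("rect",q,m[0]["p"],m[0]["box"],len(P),P[:,2].mean().round(1),cv2.minAreaRect(P[:,:2].astype(np.float32)))
E
```

```text
time_s: 2.12
eef_pos: [305.9, -209.7, 248.5]
ee_rot: [0.0, 0.988, 0.155, 0.0]
force: [0.8, -0.5, 0.3]
grip_width: 0.999
time_s: 2.78
eef_pos: [450.0, 78.7, 248.5]
ee_rot: [0.0, 0.978, 0.207, 0.0]
force: [1.1, -1.4, 0.7]
grip_width: 1.001
time_s: 3.45
eef_pos: [500.1, 159.9, 169.9]
ee_rot: [0.0, 0.978, 0.207, 0.001]
force: [-1.2, 0.0, 1.1]
grip_width: 1.0
17.0 {'time_s': 3.45, 'joints': array([ 8.61395690e-02,  3.86353993e-01,  1.60999944e+00, -1.95318864e-05,
        1.14259632e+00,  1.24042845e+00]), 'dq': array([ 0.00244513,  0.00187938,  0.00346751,  0.00250788, -0.004043  ,
        0.0009201 ]), 'tau': array([ 1.92216989e-01, -4.18398392e+01, -2.36394525e+01,  4.75609704e-03,
        5.99533567e-03, -2.38730441e-03]), 'eef_pos': array([500.05606848, 159.91003213, 169.92832951]), 'ee_rot': array([1.69790582e-04, 9.78391761e-01, 2.06755447e-01, 1.31052843e-03]), 'force': array([-1.2275662 ,  0.02054681,  1.07563789]), 'wrist_torque': array([ 0.04119665, -0.0087847 , -0.03057979]), 'grip_width': 0.9998528719821741}
[569.96213162 189.12058175 295.40345336]
cover 0.93 [177.7 311.7] [500.6 158.9   0. ]
wing 0.85 [193.4 313.7] [500. 157.  42.]
wing 0.85 [193.4 313.7] [503.8 158.8  56. ]
rect wing 0.93 [286.6, 166.1, 334.1, 219.3] 736 53.8 ((501.54095458984375, 159.70701599121094), (39.24026107788086, 9.9224853515625), 22.054288864135742)
```

View pics/w1.png

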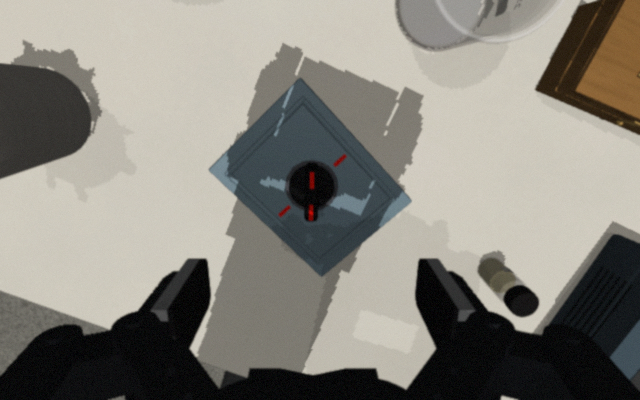

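The wrist view shows the wing upright at pixel (313,193), between the jaws, with the red marks about 45° off it. I'll descend and grip.

```bash
python3 -m jog '[[[1,0,-20],[0,0,-1],0],[[1,0,-45],[0,0,-1],0],[[1,0,-75],[0,0,-1],0],[[1,0,-100],[0,0,-1],0],[[1,0,-115],[0,0,-1],0],[[1,0,-122],[0,0,-1],0],[[1,0,-122],[0,0,-1],0.4],[[1,0,-122],[0,0,-1],0.6]]' 80
python3 -m jog '[[[0,0,0],[0,0,0],1],[[0,0,0],[0,0,0],1],[[0,0,0],[0,0,0],1],[[0,0,0],[0,0,0],1],[[0,0,0],[0,0,0],1],[[0,0,0],[0,0,0],1],[[0,0,0],[0,0,0],1],[[0,0,0],[0,0,0],1]]' 80
```

```text
time_s: 4.47
eef_pos: [501.0, 160.5, 47.0]
ee_rot: [0.0, 0.98, 0.199, 0.0]
force: [0.4, 0.3, 0.7]
grip_width: 0.745
time_s: 5.13
eef_pos: [500.8, 160.4, 47.0]
ee_rot: [0.0, 0.98, 0.199, 0.0]
force: [-1.7, -1.2, 6.0]
grip_width: 0.101
```

```bash
python3 -m jog '[[[0,0,5],[0,0,0],1],[[0,0,15],[0,0,0],1],[[0,0,35],[0,0,0],1],[[0,0,60],[0,0,0],1],[[0,0,90],[0,0,0],1],[[0,0,120],[0,0,0],1],[[0,0,130],[0,0,0],1],[[0,0,130],[0,0,0],1]]'
python3 - <<'E'
from h import *
p=capture("wrist");cv2.imwrite("pics/w2.png",p["color"])
s=capture("side");print(sensors.sense()["force"])
c=s["color"];o=np.zeros((400,800,3),np.uint8);o[:,:480]=cv2.resize(p["color"],(480,400));o[:,480:]=c[20:300:,230:454][:, :].repeat(1,0)[:0] if 0 else cv2.resize(c[60:280,250:426],(320,400))
cv2.imwrite("pics/v3.png",o)
for q,lo,hi in(("cover",100,190),):
  for pp in (p,s,capture("top")):
    m=cut_out(pp,q)
    if m:
        P=cloud(pp,m[0]["region"]);print(m[0]["p"],m[0]["box"],np.percentile(P[:,2],[5,25,50,75,95]))
        P=P[(abs(P[:,2]-157)<8)]
        if len(P)>20: print("rect",len(P),P[:,2].mean().round(1),cv2.minAreaRect(P[:,:2].astype(np.float32)))
E
```

```text
time_s: 5.8
eef_pos: [501.5, 160.6, 178.8]
ee_rot: [0.0, 0.98, 0.199, 0.003]
force: [0.4, -0.2, -4.2]
grip_width: 0.101
[ 0.70410111 -0.8129147  -3.53035036]
0.82 [135.7, 74.9, 481.5, 378.0] [157.43777391 158.11459301 158.61251365 159.26581127 179.42360499]
rect 40218 158.7 ((501.6720275878906, 158.93572998046875), (130.2608642578125, 100.41205596923828), 67.48521423339844)
0.58 [295.2, 190.8, 373.5, 239.1] [134.98043362 147.60954183 157.04173912 157.99671017 161.5008026 ]
rect 1564 157.0 ((499.54345703125, 161.12904357910156), (131.47723388671875, 101.622314453125), 67.94755554199219)
0.57 [242.9, 194.1, 309.1, 222.4] [150.35073805 153.35901953 155.19768328 156.87518765 159.43840705]
rect 296 155.3 ((476.2437744140625, 151.0446014404297), (64.46514892578125, 156.9991455078125), 18.619565963745117)
```

View pics/v3.png

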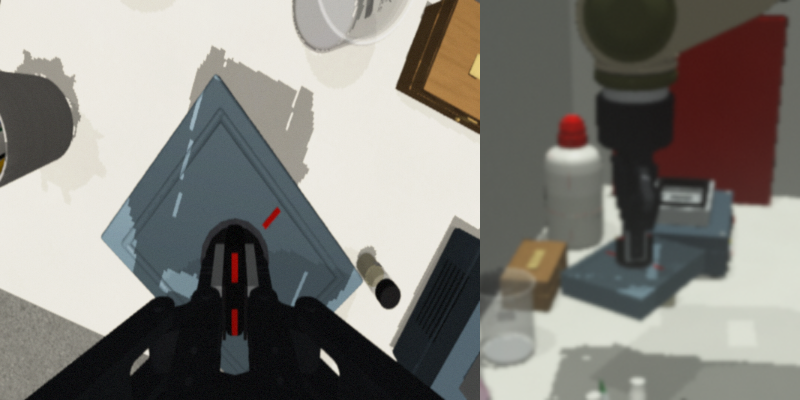

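```bash
python3 -m jog '[[[-5,-20,0],[0,0,3],1],[[-14,-55,5],[0,0,6],1],[[-23,-93,10],[0,0,9],1],[[-32,-131,10],[0,0,12],1],[[-41,-169,10],[0,0,15],1],[[-50,-207,10],[0,0,18],1],[[-59,-245,10],[0,0,21],1],[[-68,-280,10],[0,0,23.5],1]]'
python3 -m jog '[[[-9,-38,0],[0,0,0],1],[[-18,-76,0],[0,0,0],1],[[-27,-112,0],[0,0,0],1],[[-36,-145,0],[0,0,0],1],[[-39,-170,0],[0,0,0],1],[[-40,-175,0],[0,0,0],1],[[-40,-175,0],[0,0,0],1],[[-40,-175,0],[0,0,0],1]]'
python3 - <<'E'
from h import *
print(sensors.sense()["force"],sensors.sense()["eef_pos"])
p=capture("wrist");cv2.imwrite("pics/w3.png",p["color"])
P=cloud(p,p["z_map"]>0);g=P[:,2]
np.save("P.npy",P)
def rect(Q): return len(Q),Q[:,2].mean().round(1),cv2.minAreaRect(Q[:,:2].astype(np.float32))
m=cut_out(p,"cover")
if m:
    Q=cloud(p,m[0]["region"]);z=np.median(Q[:,2]);print("cover",m[0]["p"],rect(Q[abs(Q[:,2]-z)<5]))
m=cut_out(p,"dryer")
if m:
    Q=cloud(p,m[0]["region"]);print("deck",m[0]["p"],rect(Q[abs(Q[:,2]-70)<5]));print("frame",rect(Q[abs(Q[:,2]-100)<6]))
for d in place_of(p,"frame"): print(d["p"],d["centre"],atz(p,d["centre"],102))
E
```

```text
time_s: 6.77
eef_pos: [431.5, -121.3, 185.7]
ee_rot: [-0.0, 0.919, 0.395, -0.0]
force: [0.2, -0.5, -2.7]
grip_width: 0.097
time_s: 7.43
eef_pos: [392.4, -293.8, 185.6]
ee_rot: [-0.001, 0.919, 0.394, -0.0]
force: [0.4, 0.1, -2.4]
grip_width: 0.104
[ 0.37601831  0.09847024 -2.40508014] [ 392.43531543 -293.76569748  185.60213993]
cover 0.75 (40302, np.float64(165.4), ((392.619873046875, -295.50299072265625), (100.38734436035156, 130.20143127441406), 0.9902459979057312))
deck 0.84 (14005, np.float64(69.7), ((460.9786071777344, -245.28353881835938), (86.16090393066406, 202.03338623046875), 46.417293548583984))
frame (6121, np.float64(99.5), ((468.4207763671875, -237.68597412109375), (53.60523223876953, 107.49274444580078), 46.34455490112305))
```

View pics/w3.png

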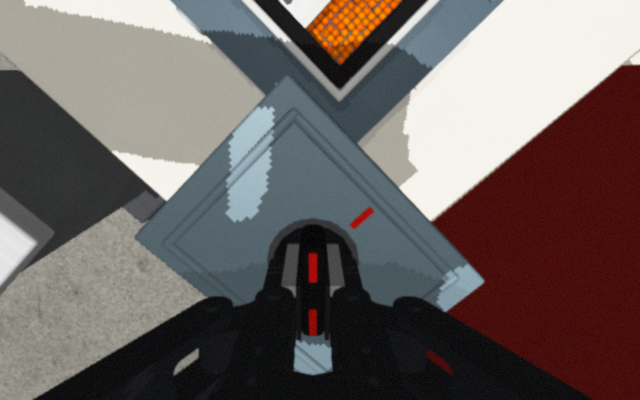

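Run:
```python
from h import *
P=np.load("P.npy");Q=P[(abs(P[:,2]-98)<7)&(P[:,0]>435)&(P[:,0]<520)&(P[:,1]>-265)&(P[:,1]<-150)]
# outer -x edge as function of y, outer -y edge as function of x
for ax,o in((0,1),(1,0)):
    E=[]
    for b in range(int(Q[:,o].min())+6,int(Q[:,o].max())-8,2):
        S=Q[(Q[:,o]>=b)&(Q[:,o]<b+2)]
        if len(S)>8: E.append((b+1,np.percentile(S[:,ax],1)))
    E=np.array(E); med=np.median(E[:,1]);E=E[abs(E[:,1]-med)<4]
    c=np.polyfit(E[:,0],E[:,1],1);r=E[:,1]-np.polyval(c,E[:,0]);print("edge axis",ax,"n",len(E),E[[0,-1]].round(1).tolist(),"slope deg",np.degrees(c[0]),"res",r.std(),"med",med)
print(np.histogram(Q[:,2],bins=range(90,106)))
```

```text
edge axis 0 n 31 [[-250.0, 450.3], [-190.0, 447.8]] slope deg -1.9471554793719374 res 0.21889343556805407 med 448.6443967757159
edge axis 1 n 29 [[454.0, -257.0], [510.0, -256.3]] slope deg 1.1093685971433316 res 0.21918664046420874 med -256.8161832238582
(array([   0,   44,   16,   20,   67,  484, 1214,  584,   68,  131,  902,
       1769,  774,   62,    1]), array([ 90,  91,  92,  93,  94,  95,  96,  97,  98,  99, 100, 101, 102,
       103, 104, 105]))
```

```bash
python3 -m jog '[[[20,20,0],[0,0,0.4],1],[[45,44,0],[0,0,0.4],1],[[70,69,0],[0,0,0.4],1],[[90,89,0],[0,0,0.4],1],[[100.5,99,0],[0,0,0.4],1],[[100.5,99,-10],[0,0,0.4],1],[[100.5,99,-25],[0,0,0.4],1],[[100.5,99,-34],[0,0,0.4],1]]'
python3 - <<'E'
from h import *
def rect(Q): return len(Q),Q[:,2].mean().round(1),cv2.minAreaRect(Q[:,:2].astype(np.float32))
for n in("side","wrist"):
    p=capture(n);cv2.imwrite(f"pics/{n}4.png",p["color"])
    P=cloud(p,p["z_map"]>0);P=P[(P[:,0]>380)&(P[:,0]<600)&(P[:,1]>-310)&(P[:,1]<-80)]
    for z in(70,131):
        Q=P[abs(P[:,2]-z)<5]
        if len(Q)>20: print(n,z,rect(Q))
print(sensors.sense()["eef_pos"],sensors.sense()["force"])
a=cv2.imread("pics/side4.png");b=cv2.imread("pics/wrist4.png")
o=np.zeros((400,800,3),np.uint8);o[:300,:480]=cv2.resize(b,(480,300));o[:,480:]=cv2.resize(a[110:230,310:406],(320,400),interpolation=2);cv2.imwrite("pics/v5.png",o)
E
```

```text
time_s: 8.3
eef_pos: [492.4, -194.9, 150.7]
ee_rot: [-0.001, 0.917, 0.398, -0.001]
force: [-0.1, -0.1, -2.7]
grip_width: 0.102
side 70 (802, np.float64(71.0), ((491.4277648925781, -194.15037536621094), (149.924072265625, 185.51998901367188), 1.604922890663147))
side 131 (594, np.float64(131.7), ((490.712646484375, -194.89996337890625), (99.76416015625, 133.1971893310547), 1.4181843996047974))
wrist 70 (22262, np.float64(69.7), ((493.1532287597656, -197.0406951904297), (150.45840454101562, 181.04737854003906), 1.6395190954208374))
wrist 131 (40362, np.float64(129.0), ((491.8010559082031, -196.60348510742188), (100.39952087402344, 130.26373291015625), 1.371218204498291))
[ 491.9694563  -195.12445594  150.58524992] [ 0.37218377  0.19728349 -1.87843225]
```

View pics/v5.png

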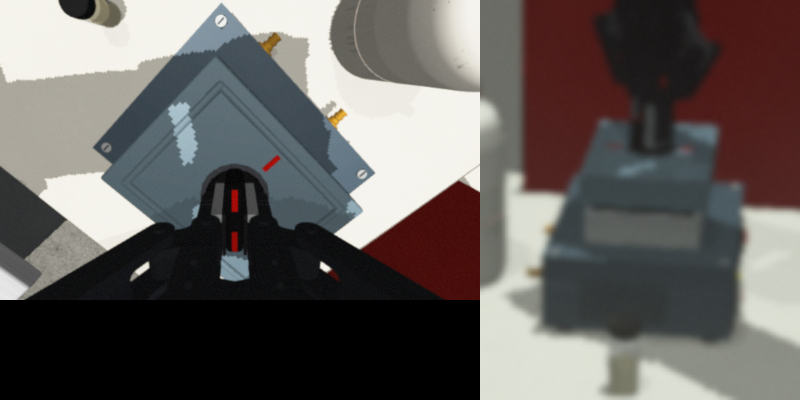

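```bash
python3 -m jog '[[[1,0,0],[0,0,0.2],1],[[1,0,-3],[0,0,0.2],1],[[1,0,-6],[0,0,0.2],1],[[1,0,-9],[0,0,0.2],1],[[1,0,-12],[0,0,0.2],1],[[1,0,-14],[0,0,0.2],1],[[1,0,-16],[0,0,0.2],1],[[1,0,-16],[0,0,0.2],1]]'
```

```text
time_s: 9.07
eef_pos: [493.9, -195.5, 135.9]
ee_rot: [-0.0, 0.917, 0.399, -0.0]
force: [0.1, 0.1, -2.5]
grip_width: 0.103
```

```bash
python3 -m jog '[[[0,0,-0.5],[0,0,0],1],[[0,0,-1],[0,0,0],1],[[0,0,-1.5],[0,0,0],1],[[0,0,-2],[0,0,0],1],[[0,0,-2.5],[0,0,0],1],[[0,0,-3],[0,0,0],1],[[0,0,-3],[0,0,0],1],[[0,0,-3],[0,0,0],1]]'
python3 - <<'E'
from h import *
def rect(Q): return len(Q),Q[:,2].mean().round(1),cv2.minAreaRect(Q[:,:2].astype(np.float32))
for n in("side","wrist"):
    p=capture(n)
    P=cloud(p,p["z_map"]>0);P=P[(P[:,0]>380)&(P[:,0]<600)&(P[:,1]>-310)&(P[:,1]<-80)]
    for z in(70,114):
        Q=P[abs(P[:,2]-z)<5]
        if len(Q)>20: print(n,z,rect(Q))
print(sensors.sense()["eef_pos"],sensors.sense()["force"],sensors.sense()["wrist_torque"])
E
```

```text
time_s: 9.73
eef_pos: [494.1, -195.5, 133.3]
ee_rot: [-0.0, 0.917, 0.399, 0.0]
force: [-0.1, 0.7, -3.5]
grip_width: 0.101
side 70 (782, np.float64(70.9), ((491.37200927734375, -194.23806762695312), (149.9267120361328, 185.21786499023438), 1.5659750699996948))
side 114 (594, np.float64(114.5), ((492.48785400390625, -194.10458374023438), (99.70103454589844, 134.0648651123047), 1.468017578125))
wrist 70 (25219, np.float64(69.7), ((492.7203674316406, -196.78956604003906), (151.13880920410156, 180.8818817138672), 1.6226356029510498))
wrist 114 (40379, np.float64(113.1), ((493.95123291015625, -197.5438232421875), (100.95858001708984, 130.698974609375), 1.5981906652450562))
[ 494.05832701 -195.5242126   133.31482353] [-0.00788992  0.77298576 -2.29102063] [-0.02245235 -0.00713209 -0.04045066]
```

```bash
python3 -m jog '[[[-0.4,0.2,-0.5],[0,0,0],1],[[-0.8,0.5,-1],[0,0,-4],1],[[-0.8,0.5,-1],[0,0,-9],1],[[-0.8,0.5,-1],[0,0,-14],1],[[-0.8,0.5,-1],[0,0,-19],1],[[-0.8,0.5,-1],[0,0,-24],1],[[-0.8,0.5,-1],[0,0,-29],1],[[-0.8,0.5,-1],[0,0,-29],1]]'
```

```text
time_s: 10.5
eef_pos: [493.1, -195.1, 132.3]
ee_rot: [-0.0, 0.988, 0.155, -0.0]
force: [-0.0, 0.0, -2.2]
grip_width: 0.097
```

```bash
cat > chk.py <<'E'
from h import *
def rect(Q): return len(Q),Q[:,2].mean().round(1),cv2.minAreaRect(Q[:,:2].astype(np.float32))
for n in("side","wrist"):
    p=capture(n);cv2.imwrite(f"pics/{n}_c.png",p["color"])
    P=cloud(p,p["z_map"]>0);P=P[(P[:,0]>380)&(P[:,0]<600)&(P[:,1]>-310)&(P[:,1]<-80)]
    for lo,hi in((65,75),(97,119)):
        Q=P[(P[:,2]>lo)&(P[:,2]<hi)];m=np.median(Q[:,2]);Q=Q[abs(Q[:,2]-m)<4]
        print(n,lo,rect(Q))
s=sensors.sense();print(s["eef_pos"],s["force"],s["wrist_torque"],s["ee_rot"])
E
python3 chk.py
```

```text
side 65 (726, np.float64(71.2), ((491.37481689453125, -194.5292205810547), (149.86834716796875, 185.6213836669922), 1.591481328010559))
side 97 (564, np.float64(113.5), ((491.4483337402344, -194.9053955078125), (99.71571350097656, 134.86097717285156), 0.3523707091808319))
wrist 65 (23042, np.float64(69.7), ((492.48968505859375, -196.6990203857422), (151.2084503173828, 181.68597412109375), 1.6473565101623535))
wrist 97 (39520, np.float64(112.0), ((493.4015197753906, -196.59959411621094), (100.72376251220703, 130.629150390625), 0.2547306418418884))
[ 493.25635959 -195.02210745  132.29523009] [-0.97127205  0.45208833 -2.36347052] [-0.08984135  0.07689736  0.03368292] [-2.19740547e-05  9.87452290e-01  1.57917606e-01  6.80355018e-05]
```

```bash
python3 -m jog '[[[0,0,0],[0,0,-4],1],[[0,0,0],[0,0,-8],1],[[0,0,0],[0,0,-12],1],[[0,0,0],[0,0,-16.5],1],[[0,0,-1],[0,0,-16.5],1],[[0,0,-2.5],[0,0,-16.5],1],[[0,0,-4],[0,0,-16.5],1],[[0,0,-4],[0,0,-16.5],1]]'
```

```text
time_s: 11.27
eef_pos: [493.1, -194.9, 127.9]
ee_rot: [-0.0, 1.0, 0.014, -0.0]
force: [-0.1, 0.2, -2.4]
grip_width: 0.099
```

Tongue is passing the slot with no resistance (4 mm below the previous level). Continuing down onto the gasket.

```bash
python3 -m jog '[[[0,0,-0.8],[0,0,0],1],[[0,0,-1.6],[0,0,0],1],[[0,0,-2.4],[0,0,0],1],[[0,0,-3.2],[0,0,0],1],[[0,0,-4],[0,0,0],1],[[0,0,-4.5],[0,0,0],1],[[0,0,-4.5],[0,0,0],1],[[0,0,-4.5],[0,0,0],1]]'
python3 chk.py
```

```text
time_s: 11.93
eef_pos: [493.3, -195.1, 124.0]
ee_rot: [0.0, 1.0, 0.013, 0.0]
force: [-1.7, 0.5, 0.6]
grip_width: 0.099
side 65 (710, np.float64(71.3), ((491.26629638671875, -194.3917236328125), (149.8511199951172, 188.11593627929688), 1.7141247987747192))
side 97 (563, np.float64(105.3), ((491.3623046875, -194.1553955078125), (133.613037109375, 99.3317642211914), 89.9352798461914))
wrist 65 (25680, np.float64(69.7), ((501.2324523925781, -196.3263397216797), (133.9141387939453, 180.96505737304688), 1.4611948728561401))
wrist 97 (38613, np.float64(103.7), ((493.146728515625, -196.60035705566406), (101.19268798828125, 130.50460815429688), 0.21901799738407135))
[ 493.26856358 -195.04179195  123.94508541] [-1.26040208  0.83172388  0.0209655 ] [ 0.10154293  0.13324516 -0.00088867] [4.10182137e-05 9.99911227e-01 1.33240981e-02 6.44852010e-05]
```

```bash
python3 -m jog '[[[0,0,-0.5],[0,0,0],1],[[0,0,-1],[0,0,0],1],[[0,0,-1.5],[0,0,0],1],[[0,0,-2],[0,0,0],1],[[0,0,-2.5],[0,0,0],1],[[0,0,-3],[0,0,0],1],[[0,0,-3],[0,0,0],1],[[0,0,-3],[0,0,0],1]]' 110
```

```text
time_s: 12.7
eef_pos: [493.3, -195.1, 121.4]
ee_rot: [0.0, 1.0, 0.013, 0.0]
force: [-4.1, 2.2, 8.4]
grip_width: 0.089
```

```bash
python3 -m jog '[[[0,0,-0.4],[0,0,0],1],[[0,0,-0.8],[0,0,0],1],[[0,0,-1.2],[0,0,0],1],[[0,0,-1.6],[0,0,0],1],[[0,0,-2],[0,0,0],1],[[0,0,-2],[0,0,0],1],[[0,0,-2],[0,0,0],1],[[0,0,-2],[0,0,0],1]]' 110
python3 chk.py
```

```text
time_s: 13.37
eef_pos: [493.4, -195.1, 120.1]
ee_rot: [0.0, 1.0, 0.013, 0.0]
force: [-5.7, 3.4, 13.9]
grip_width: 0.091
side 65 (689, np.float64(71.2), ((491.4797058105469, -195.28392028808594), (149.99049377441406, 187.6784210205078), 1.6106914281845093))
side 97 (565, np.float64(101.5), ((491.5109558105469, -193.59164428710938), (99.64237976074219, 135.10411071777344), 0.10845678299665451))
wrist 65 (27475, np.float64(69.7), ((492.78485107421875, -196.5665283203125), (150.35781860351562, 181.27337646484375), 1.6276296377182007))
wrist 97 (38404, np.float64(99.8), ((493.4762268066406, -196.45632934570312), (130.636962890625, 100.68619537353516), 89.99700927734375))
[ 493.36976602 -195.09726294  120.07258856] [-6.14830776  3.29422495 14.13593313] [0.6082435  0.96918012 0.02718438] [3.11586533e-04 9.99910494e-01 1.33718921e-02 3.15834529e-04]
```

```bash
python3 -m jog '[[[0,0,0],[0,0,0],1],[[0,0,0],[0,0,0],1],[[0,0,0],[0,0,0],1],[[0,0,0],[0,0,0],1],[[0,0,0],[0,0,0],1],[[0,0,0],[0,0,0],1],[[0,0,0],[0,0,0],1],[[0,0,0],[0,0,0],1]]' 110
python3 - <<'E'
import cv2,numpy as np
a=cv2.imread("pics/side_c.png");b=cv2.imread("pics/wrist_c.png")
o=np.zeros((400,800,3),np.uint8);o[:300,:480]=cv2.resize(b,(480,300));o[:,480:]=cv2.resize(a[110:230,310:406],(320,400),interpolation=2);cv2.imwrite("pics/v6.png",o)
E
```

```text
time_s: 14.13
eef_pos: [493.4, -195.1, 120.1]
ee_rot: [0.0, 1.0, 0.013, 0.0]
force: [-6.1, 3.6, 14.5]
grip_width: 0.092
```

View pics/v6.png

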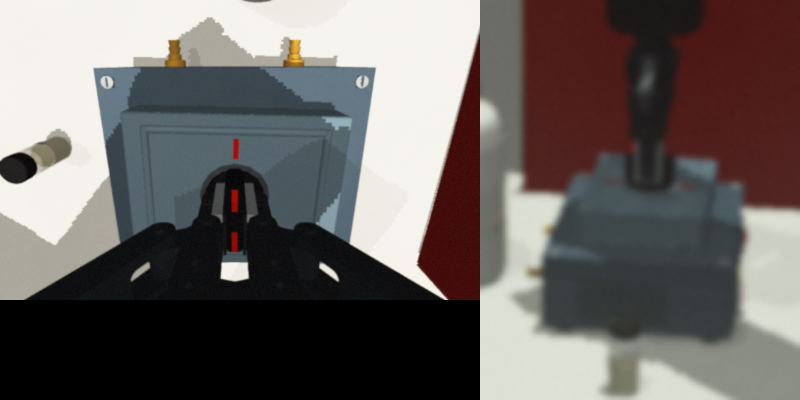

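The cover sits down over the frame. The wing is in line with the red marks (pixel column about 236), and the push is steady at 14.5 N. Handing in.

```bash
python3 -c "
from rig import ctrl,sensors
print(ctrl.finish_job());s=sensors.sense();print(s['time_s'],s['force'],s['eef_pos'])"
```

```text
the job is handed in; nothing more can be done
None
the job is handed in; nothing more can be done
```

The cover is on the dryer and pressed down with about 14.5 N, still held by the wing and with the fastener not locked. I handed the job in at about 14 s; no verdict was reported.

I gripped the wing, carried the cover over the frame, and lowered it to tongue height at the bridge. I then turned the fastener about 45° into line, let the tongue through the slot, and pressed down onto the gasket.

**Last checks before hand-in:**
- **Push:** the force was steady at 13.9–14.5 N, with about 7 N sideways that I left alone.
- **Height:** the wrist camera put the cover's top plate at 99.8 mm, so its origin is about 73 mm. That is 3.9 mm lower than when it rested lightly on the gasket, so I estimate the gasket is compressed 4.5–5 mm.
- **Position and angle:** the cover was within about 1–2 mm of the dryer's centre. It was about 1.6° off square (limit 5.7°), and the wing was in line with the slot to within a degree.
- **Glassware:** nothing was touched on the way.

**Disagreements:** the side and wrist cameras differed by about 2–3 mm in absolute position, so I used offsets measured within one picture. When I turned the fastener I felt no clear contact with the bridge, so the tongue may have been just resting on it or slightly above.

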